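# Demagnetise a check-valve ball on its tray

### The job

The steel check ball lying on the aluminium tray is magnetised: switch the bench demagnetiser on by turning its selector to the two-dot setting, then lift the tray (it has a black handle to pinch), carry it level with the ball loose in its pocket, and hold the ball over the middle of the pole plate for a second with the tray about 2 cm above the plate, not touching it. Then draw it straight up, moving slowly (under 10 cm/s) while over the plate, until the tray is about 17 cm above the plate, and finish there still holding it, level and still, with the ball in its pocket and the selector left on two dots. Do not tip the tray, let it knock the demagnetiser, or disturb the wood offcut, pipe elbow and shackle lying near.

Things in the scene. Friction and masses are not known exactly. Their poses are not given: they have to be found in the camera images.
- demag: bench demagnetiser, fixed: grey housing 100 (x) x 180 (y) x 60 mm high on rubber feet. Origin: centre of its underside on the bench; x points to its back (away from the robot), y to its left, z up. The pole plate (two steel bars with a brass strip between them, 80 x 80 mm, top 72 mm above the bench) is on its left half, centre at y +42 mm; the selector knob is on its right half, axis at y -60 mm.
- pole (a point): centre of the top face of the pole plate, 72 mm above the bench; axes as demag
- knob_grip (a point): point on the vertical axis of the selector knob, 87 mm above the bench and 4 mm below the knob's top. The knob is a black bar 12 mm wide, about 40 mm long and 26 mm high on a 40 mm round skirt whose top is 5 mm above the 60 mm high deck; this point's x axis runs along the bar towards its pointed end (white line), and turns with it
- selector (a joint): angle of the selector, rad, growing clockwise seen from above; four sprung detents 30 degrees apart, at 0 (ring mark, off), 0.524 (one dot), 1.047 (two dots) and 1.571 (three dots), with stops just beyond the ends. In the demagnetiser's frame the pointer stands 45 degrees left of its x axis at 0 and 45 degrees right of it at 1.571. Turning takes about 0.14 N m over a detent, and it snaps into the nearest detent when let go; it starts at off or one dot
- tray: aluminium tray, a plate 140 (x) x 70 (y) x 10 mm, about 0.26 kg, lying flat on the bench. Origin: centre of its underside; x along its length towards the pocket end, z up. Pocket and handle stand on its x axis, 64 mm apart. The mass centre of tray and ball is about 9 mm from the origin towards the pocket
- tray_handle (a point): centre of the top of the tray's handle, 26 mm from the tray's centre away from the pocket, 60 mm above its underside. The handle is an upright black block 34 mm long (along the tray's x), 12 mm thick (along its y), reaching 50 mm above the plate's 10 mm; its foot is 22 mm wide and 4 mm high
- pocket (a point): centre of the floor of the round pocket, 38 mm from the tray's centre, 6.5 mm above its underside; 53 mm across and 3.5 mm deep, flat floor, in which the ball can roll about 16 mm off centre to each side; axes as tray
- tray_under (a point): point of the tray's underside straight below the pocket's centre
- ball_center (a point): centre of the polished steel ball, 30 mm across, 0.11 kg, lying loose in the pocket; it rides over the rim if the tray tips far or is jerked
- ball: the same ball as a body (its axes turn as it rolls; use ball_center for its place)
- wood_offcut: bystander: softwood offcut 43 x 99 x 25 mm, origin under its centre
- pipe_elbow: bystander: black iron pipe elbow 72 x 72 x 43 mm, origin under its centre
- shackle: bystander: bow shackle 103 x 80 x 19 mm, origin under its centre

How it is judged:
By the outcome, as a careful person would: the job done as asked, in the order asked, and still so for the second after the job is handed in, while the arm keeps its last pose, push and grip.
It also fails if it takes over 64 s, if anything falls off the work surface, if the arm or the gripper's body presses on something with over 40 N, if the wrist force passes 120 N, or if a joint passes its speed limit or range.

### The arm

A 6-joint arm with a two-finger parallel gripper is mounted at the origin on a cart in front of the work surface, level with it; the furniture and walls round the work are solid. World frame = base frame: x ahead of the robot, y to its left, z up, the work surface at z = 0. Lengths are in m, angles in rad, forces in N, time in s.
With the tool pointing down it reaches from about 0.35 to 0.975 m from the base axis. Payload 4.9 kg.
Tool frame: the origin (TCP) lies between the finger pads; the fingertips stand 22 mm ahead of it and the grasp point (between the pads) lies 3 mm ahead of it; z points along the fingers, y is the line along which they close (so a half turn about z gives the same grasp; the last joint's range is limited). The gripper opens to 85 mm and grips with 20 to 120 N. Pads are 22 mm wide; open, the fingers measure 114 mm over their backs; the gripper's body (76 mm by 85 mm) begins 54 mm behind the grasp point. The pads swing forward as they close: fully open they stand 13 mm farther back than shut.
Start: joints at [1.054, 0.053, 1.613, -0, 1.476, -0.119], TCP at [0.242, 0.576, 0.253] pointing down, gripper open.
Joint ranges: [-3.01, 3.01], [-1.01, 2.22], [0.06, 2.58], [-1.02, 4.17], [0.09, 2.62], [-3.14, 3.14]. Speed limits (rad/s): [2.57, 2.57, 3.14, 3.14, 3.14, 3.14].

### API

Orientations are given as a unit quaternion [w, x, y, z].
In Python, from plant import state, grab_frame, get_calibration, job_done, recognise, regions_of gives the robot as it stands.
- The arm moves only by the tool apply_moves, never from a script. Its argument "targets" is a list of rows, each an object with "translation": the shift along the tool's x, y, z normalised to -1 to 1, where 1 is 100 mm, a list of three; "twist": the turn about the tool's z normalised to -1 to 1, where 1 is 0.1 rad; "hand": the opening, from 0 (shut) to 1 (fully open). A call has 1 to 8 rows; each row shifts and turns the commanded pose from where the row before left it, along the tool's axes as they then stand; what a row does not reach is not made up. A row lasts 1/10 s, in which the tool goes at most 50 mm and 8.59 degrees, less where a joint would pass 70% of its speed; a pose out of reach is approached as far as the arm can. A call with a number of a shift or a turn outside -1 to 1 is refused whole. A call with a gripper value outside its range is refused whole. The fingers move at their own pace and stop on an object; the grip force is fixed at half the most. Time passes only in rows, so rows that do not move let the fingers close. It gives the time, the measured TCP pose, the force, the opening and the grip force at its end, in the units of the state.
- state(): the state, without advancing time (a new reading comes with each control period).
- grab_frame(name): name is "scene" or "top"; returns the picture (480x640x3 uint8, red, green, blue); there is no depth.
- get_calibration(name): a dict with "camera_matrix" (3x3 intrinsics, pixels), "pose" (4x4, takes a point from camera to world coordinates). Camera axes: x right, y up, looking along -z (the intrinsics and any distortion apply to the point x, -y, -z); pixel columns grow to the right and rows downward; lengths in m; the calibration is good to about 2 mm. A picture is of the moment at which its call begins. get_calibration takes no time and is no camera call.
- job_done(): hands the job in; it is judged then, once.
Trained networks look in the newest picture that a camera, given by its name, has taken for a name from the list of things; names that differ only in an ending like _2 or _b are one class to them, and where a whole thing is asked for, a point or a joint stands for the part that bears it (a point fixed in the world has none). Each returns a list of dicts, best first, with "score" (0 to 1); they miss things now and then, are a little off and sometimes report something else, mostly with a low value. They report only what shows in the picture. A call takes as long as a camera call.
- recognise(camera, query): "point" ([x, y, z] in m, in world coordinates, good to about 4 mm: the middle of the surface that is visible of it).
- regions_of(camera, query): "pixels" (480x640 bool, what is visible of it).
The state is a dict: "time": time; "joint_pos": joint angles; "joint_vel": joint speeds; "joint_efforts": joint torques, N m; "tool_pos": TCP position; "tool_rot": TCP orientation; "contact_force": force on the tool from outside, world axes, zero at the start; "ft_torque": the same for the moment, N m; "gripper_width": opening from 0.0 (shut) to 1.0 (fully open); "grasp_force": force on a finger pad.
Only numpy, scipy, OpenCV 4.12 (cv2) and the standard library are available. Lean on these libraries where they do the work, as an engineer would, in place of code of your own. Each camera call takes 0.05 s, during which the arm holds its last target. There are 200 camera calls.

## Working session

There is one attempt and no reset: what is moved stays moved. The work goes in short steps, Python scripts to look and compute and a tool call to move; the robot and the scene stay as the last step left them, time stands still between calls to the robot, and variables do not carry over. Pictures are saved under pics/ and viewed, at most 10 in all, crops included, and the job is handed in when it is done.

Besides the shell and the picture viewer there is one more tool, called after "Emit:" as name([rows], argument=value, ...), one row to a line, values as JSON. apply_moves: Moves the arm, as the interface text tells. Its arguments: {"type":"object","properties":{"targets":{"type":"array"}},"required":["targets"]}

```bash
mkdir -p pics; cat > h.py <<'E'
import numpy as np, cv2
from plant import *
from scipy.spatial.transform import Rotation as R
def proj(name,P):
    c=get_calibration(name);T=np.linalg.inv(np.array(c["pose"]));K=np.array(c["camera_matrix"])
    p=np.atleast_2d(P)@T[:3,:3].T+T[:3,3];p=p*[1,-1,-1];q=p@K.T;return q[:,:2]/q[:,2:]
def unproj(name,uv,z):
    c=get_calibration(name);T=np.array(c["pose"]);K=np.array(c["camera_matrix"])
    uv=np.atleast_2d(uv).astype(float);d=np.c_[uv,np.ones(len(uv))]@np.linalg.inv(K).T*[1,-1,-1]@T[:3,:3].T
    o=T[:3,3];return o+d*((z-o[2])/d[:,2])[:,None]
E
python3 - <<'E'
from h import *
for n in("scene","top"):
    f=grab_frame(n);cv2.imwrite(f"pics/{n}1.png",f[:,:,::-1]);c=get_calibration(n);print(c)
    for q in("demag","knob_grip","tray","tray_handle","ball","wood_offcut","pipe_elbow","shackle"):
        print(n,q,[(np.round(r["point"],3).tolist(),round(r["score"],2)) for r in recognise(n,q)[:2]])
s=state();print(s["time"],s["tool_rot"],s["gripper_width"],R.from_quat(np.roll(s["tool_rot"],-1)).as_matrix().round(3))
E
```

```text
{'camera_matrix': array([[624.35266729,   0.        , 308.74280377],
       [  0.        , 624.35266729, 247.32506348],
       [  0.        ,   0.        ,   1.        ]]), 'pose': array([[ 0.79592554,  0.43518187, -0.42085541, -0.200869  ],
       [-0.60527595,  0.55827308, -0.56742593, -0.95195589],
       [-0.01198123,  0.70636245,  0.70774893,  1.19810269],
       [ 0.        ,  0.        ,  0.        ,  1.        ]])}
scene demag [([0.433, -0.26, 0.063], 0.66)]
scene knob_grip [([0.442, -0.307, 0.063], 0.52)]
scene tray [([0.426, -0.012, 0.01], 0.83)]
scene tray_handle [([0.423, -0.018, 0.012], 0.86)]
scene ball []
scene wood_offcut [([0.427, 0.26, 0.026], 0.84)]
scene pipe_elbow [([0.468, 0.375, 0.026], 0.93)]
scene shackle [([0.44, -0.513, 0.016], 0.74)]
{'camera_matrix': array([[503.67668178,   0.        , 313.7097078 ],
       [  0.        , 503.67668178, 242.06684677],
       [  0.        ,   0.        ,   1.        ]]), 'pose': array([[-2.16491686e-02,  9.77335106e-01, -2.10588234e-01,
         2.03483428e-01],
       [-9.99756363e-01, -2.20701265e-02,  3.51323579e-04,
        -5.89594592e-02],
       [-4.30434810e-03,  2.10544533e-01,  9.77574791e-01,
         1.24874865e+00],
       [ 0.00000000e+00,  0.00000000e+00,  0.00000000e+00,
         1.00000000e+00]])}
top demag [([0.44, -0.244, 0.059], 0.95), ([0.441, -0.3, 0.074], 0.16)]
top knob_grip [([0.438, -0.299, 0.076], 0.7)]
top tray [([0.432, -0.006, 0.006], 0.93)]
top tray_handle [([0.434, -0.012, 0.01], 0.71)]
top ball []
top wood_offcut [([0.426, 0.266, 0.021], 0.77)]
top pipe_elbow [([0.476, 0.374, 0.039], 0.89)]
top shackle [([0.436, -0.51, 0.014], 0.82), ([0.427, -0.009, 0.008], 0.21)]
0.9 [2.06917266e-05 1.97582629e-01 9.80286236e-01 1.88998376e-06] 0.9976409221836525 [[-0.922  0.387  0.   ]
 [ 0.387  0.922 -0.   ]
 [-0.     0.    -1.   ]]
```

View pics/scene1.png

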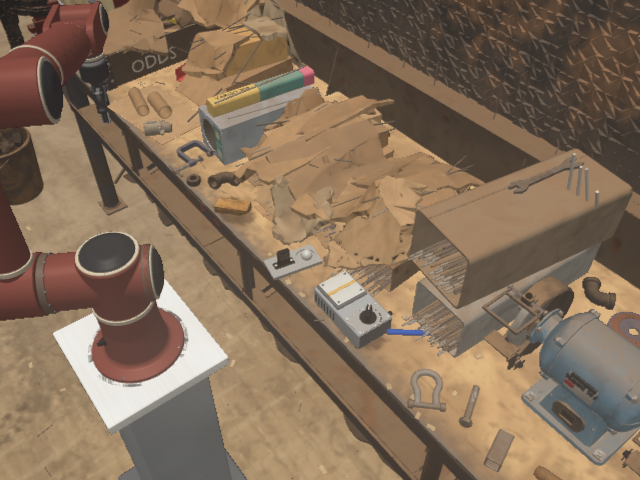

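View pics/top1.png

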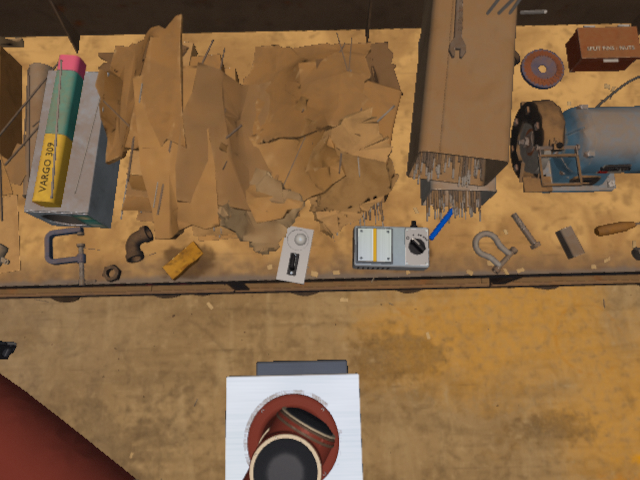

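The scene shows the tray around (293,255) in the top view with its pocket end away from the robot. The demagnetiser is around (391,247) with its knob at (416,244). I'll zoom in on both and fit outlines.

```bash
python3 - <<'E'
from h import *
f=cv2.imread("pics/top1.png")
a=cv2.resize(f[215:290,270:345],(600,600),interpolation=cv2.INTER_CUBIC)
b=cv2.resize(f[215:275,345:435],None,fx=8,fy=8,interpolation=cv2.INTER_CUBIC)
cv2.imwrite("pics/tray_c.png",a);cv2.imwrite("pics/dem_c.png",b)
grab_frame("top")
for q,z in(("tray",.01),("demag",.06)):
    m=regions_of("top",q)[0]["pixels"].astype(np.uint8)
    P=unproj("top",np.argwhere(m)[:,::-1],z)[:,:2]
    r=cv2.minAreaRect((P*1000).astype(np.float32));print(q,r,(P.mean(0)*1000).round(),cv2.boxPoints(r).round())
E
```

```text
tray ((439.56683349609375, -10.807876586914062), (71.27132415771484, 141.7762451171875), 78.41189575195312) [435. -10.] [[363. -31.]
 [502. -60.]
 [516.  10.]
 [377.  38.]]
demag ((447.0297546386719, -243.53416442871094), (184.17132568359375, 123.5103759765625), 87.84276580810547) [ 441. -243.] [[ 382. -333.]
 [ 505. -338.]
 [ 512. -154.]
 [ 389. -149.]]
```

View pics/tray_c.png

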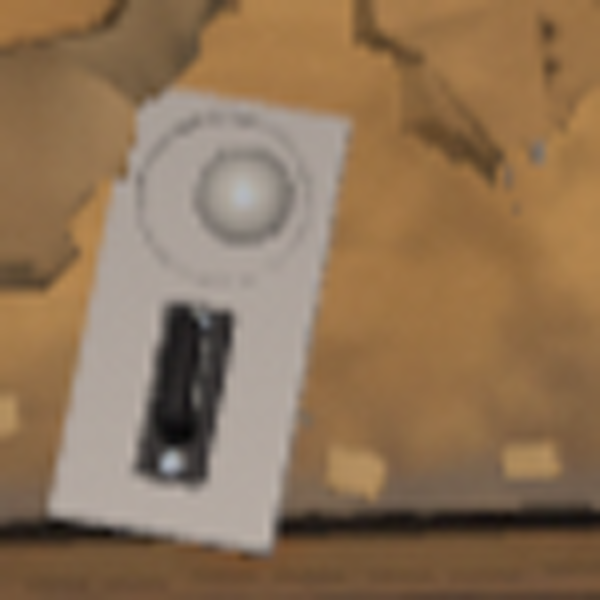

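View pics/dem_c.png

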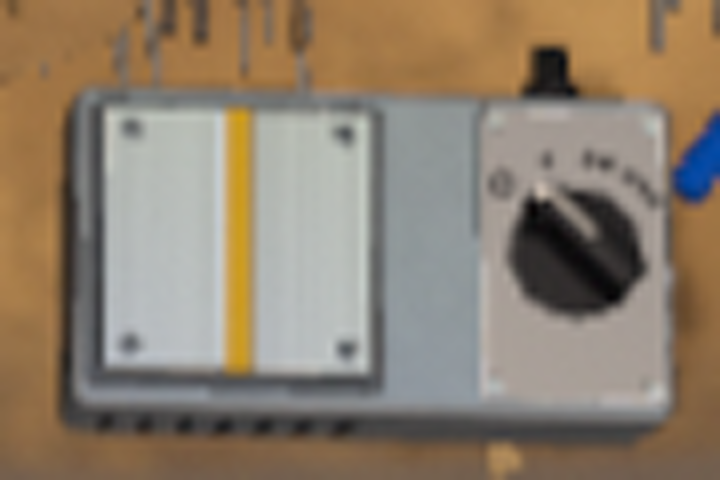

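The selector is on off: the pointer is about 45° left, with its white tip at crop (540,185). The tray's pocket end points away from the robot and slightly right. Next I'll compute poses from the plate corners, with a reprojection check.

```bash
python3 - <<'E'
from h import *
px=lambda l:np.array(l)/8+[345,215]-.44
P=unproj("top",px([(105,108),(370,108),(372,373),(103,370)]),.072);print((P*1000).round(1))
S=unproj("top",px([(131,128),(345,133),(347,348),(130,344)]),.072);print(S.mean(0))
c=P.mean(0);e=P[0]-P[1]+P[3]-P[2];yaw=np.arctan2(-e[0],e[1]);e2=P[0]-P[3]+P[1]-P[2];yaw2=np.arctan2(e2[1],e2[0]);print("pole",c,"yaw",np.degrees([yaw,yaw2]))
y=(yaw+yaw2)/2;uy=np.array([-np.sin(y),np.cos(y)]);k=c[:2]-.102*uy
print("knob",k,"skirt px",unproj("top",px([(576,252)]),.065)[0])
print("knob proj crop",(proj("top",[[*k,.065],[*k,.091]])+.44-[345,215])*8)
# scene camera check of pole
t=np.array([np.cos(np.radians(-11.6)),np.sin(np.radians(-11.6))]);C=np.array([.4396,-.0108]);h=C-.026*t
pk=C+.038*t
print("handle",h,"pocket",pk,"proj crop",(proj("top",[[*h,.06],[*h,.01],[*pk,.01]])+.44-[270,215])*8)
sc=cv2.imread("pics/scene1.png")
for p,col in(([*c[:2],.072],(0,0,255)),([*k,.091],(0,255,0)),([*h,.06],(0,0,255)),([*pk,.01],(0,255,0))):
    u=proj("scene",[p])[0];print(u)
    cv2.drawMarker(sc,tuple(int(round(a)) for a in u),col,0,5,1)
cv2.imwrite("pics/chk.png",cv2.resize(sc[235:355,255:415],None,fx=5,fy=5,interpolation=cv2.INTER_CUBIC))
E
```

```text
[[ 489.  -165.8   72. ]
 [ 487.2 -245.3   72. ]
 [ 406.5 -241.6   72. ]
 [ 409.2 -162.    72. ]]
[ 0.44834948 -0.20391414  0.072     ]
pole [ 0.44799091 -0.2036742   0.072     ] yaw [-1.61698022 -2.69167449]
knob [ 0.44415661 -0.3056021 ] skirt px [ 0.44312523 -0.30573482  0.065     ]
knob proj crop [[575.33500534 248.6416615 ]
 [592.62406753 230.60356157]]
handle [ 0.41413104 -0.00557197] pocket [ 0.47682386 -0.01844096] proj crop [[176.78844278 372.32105783]
 [184.34821338 400.18345666]
 [222.66293999 202.77730885]]
[340.91531576 287.14171771]
[368.21709563 309.01084406]
[281.56946506 250.41909054]
[304.441859   256.05625764]
```

View pics/chk.png

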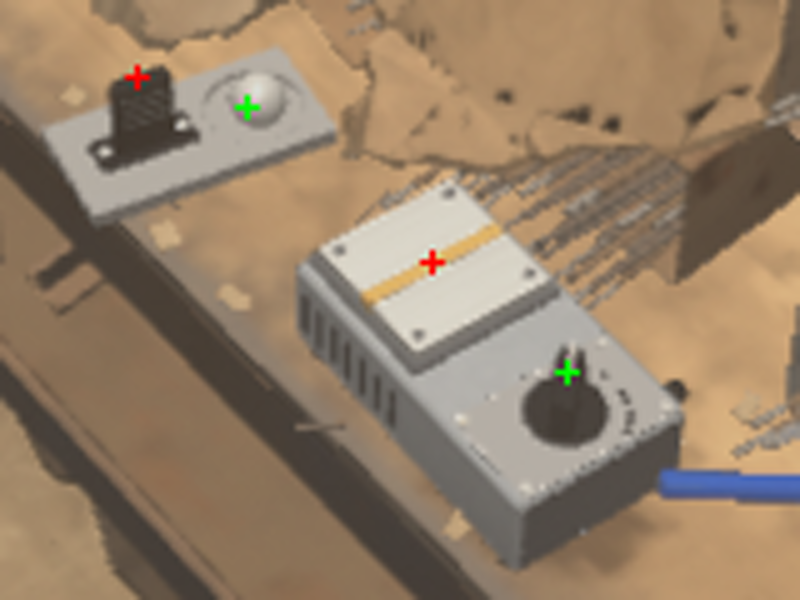

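Top-view poses agree with the scene view to about 3 mm: pole (0.448,-0.204), knob (0.444,-0.305), handle (0.414,-0.006), tray yaw -11.6°. Next I move over the knob.

Emit:
apply_moves([
  {"translation": [-0.277, -0.386, 0], "twist": 0, "hand": 0.6},
  {"translation": [-0.277, -0.386, 0], "twist": 0, "hand": 0.6},
  {"translation": [-0.277, -0.386, 0], "twist": 0, "hand": 0.6},
  {"translation": [-0.277, -0.386, 0], "twist": 0, "hand": 0.6},
  {"translation": [-0.277, -0.386, 0], "twist": 0, "hand": 0.6},
  {"translation": [-0.277, -0.386, 0], "twist": 0, "hand": 0.6},
  {"translation": [-0.277, -0.386, 0], "twist": 0, "hand": 0.6},
  {"translation": [-0.277, -0.386, 0], "twist": 0, "hand": 0.6},
])

```text
time: 1.85
tool_pos: [0.3267, 0.204, 0.2535]
tool_rot: [0.001, 0.197, 0.98, 0.0]
contact_force: [0.1, 0.0, 0.5]
gripper_width: 0.601
grasp_force: 0.0
```

Emit:
apply_moves([
  {"translation": [-0.277, -0.386, 0], "twist": 0, "hand": 0.6},
  {"translation": [-0.277, -0.386, 0], "twist": 0, "hand": 0.6},
  {"translation": [-0.277, -0.386, 0], "twist": 0, "hand": 0.6},
  {"translation": [-0.277, -0.386, 0], "twist": 0, "hand": 0.6},
  {"translation": [-0.277, -0.386, 0], "twist": 0, "hand": 0.6},
  {"translation": [-0.277, -0.386, 0], "twist": 0, "hand": 0.6},
  {"translation": [-0.277, -0.386, 0], "twist": 0, "hand": 0.6},
  {"translation": [-0.277, -0.386, 0], "twist": 0, "hand": 0.6},
])

```text
time: 2.65
tool_pos: [0.4115, -0.1671, 0.2537]
tool_rot: [0.001, 0.198, 0.98, -0.0]
contact_force: [1.7, 1.4, 0.0]
gripper_width: 0.605
grasp_force: 0.0
```

Emit:
apply_moves([
  {"translation": [-0.277, -0.386, 0], "twist": 0, "hand": 0.6},
  {"translation": [-0.277, -0.386, 0], "twist": 0, "hand": 0.6},
  {"translation": [-0.277, -0.386, 0], "twist": 0, "hand": 0.6},
  {"translation": [0, 0, 0], "twist": 1, "hand": 0.6},
  {"translation": [0, 0, 0], "twist": 1, "hand": 0.6},
  {"translation": [0, 0, 0], "twist": 1, "hand": 0.6},
  {"translation": [0, 0, 0], "twist": 1, "hand": 0.6},
  {"translation": [0, 0, 0], "twist": 1, "hand": 0.6},
])

```text
time: 3.45
tool_pos: [0.4432, -0.3039, 0.2534]
tool_rot: [0.0, 0.436, 0.9, -0.0]
contact_force: [0.3, 0.4, -0.3]
gripper_width: 0.605
grasp_force: 0.0
```

Emit:
apply_moves([
  {"translation": [0, 0, 0], "twist": 1, "hand": 0.6},
  {"translation": [0, 0, 0], "twist": 1, "hand": 0.6},
  {"translation": [0, 0, 0], "twist": 1, "hand": 0.6},
  {"translation": [0, 0, 0], "twist": 1, "hand": 0.6},
  {"translation": [0, 0, 0], "twist": 1, "hand": 0.6},
  {"translation": [0, 0, 0], "twist": 1, "hand": 0.6},
  {"translation": [0, 0, 0], "twist": 1, "hand": 0.6},
  {"translation": [0, 0, 0], "twist": 1, "hand": 0.6},
])

```text
time: 4.25
tool_pos: [0.4432, -0.3038, 0.2534]
tool_rot: [0.0, 0.752, 0.659, 0.0]
contact_force: [0.8, 0.6, 0.1]
gripper_width: 0.595
grasp_force: 0.0
```

Emit:
apply_moves([
  {"translation": [0, 0, 0], "twist": 1, "hand": 0.6},
  {"translation": [0, 0, 0], "twist": 1, "hand": 0.6},
  {"translation": [0, 0, 0], "twist": 1, "hand": 0.6},
  {"translation": [0, 0, 0], "twist": 1, "hand": 0.6},
  {"translation": [0, 0, 0], "twist": 1, "hand": 0.6},
  {"translation": [0, 0, 0], "twist": 1, "hand": 0.6},
  {"translation": [0, 0, 0], "twist": 1, "hand": 0.6},
  {"translation": [0, 0, 0], "twist": 0, "hand": 0.6},
])

```text
time: 5.05
tool_pos: [0.4432, -0.3038, 0.2534]
tool_rot: [0.0, 0.932, 0.363, 0.0]
contact_force: [0.6, 0.1, 0.1]
gripper_width: 0.602
grasp_force: 0.0
```

```bash
cat >> h.py <<'E'
def go(x,y,z,yaw=None):
    s=state();M=R.from_quat(np.roll(s["tool_rot"],-1)).as_matrix();p=np.array(s["tool_pos"])
    a=np.degrees(np.arctan2(M[1,0],M[0,0]))
    print("t",s["time"],"tcp",p.round(4),"tilt z",M[:,2].round(4),"xang",a.round(2),"w",s["gripper_width"],"F",np.round(s["contact_force"],1),"q",np.round(s["joint_pos"],2))
    print("tool delta (100mm)",(M.T@(np.array([x,y,z])-p)*10).round(3),"twist",None if yaw is None else np.radians(a-yaw)*10)
E
python3 -c "
from h import *
go(.444,-.3055,.092,42.9)"
```

```text
t 5.05 tcp [ 0.4432 -0.3038  0.2534] tilt z [ 1.e-04 -1.e-04 -1.e+00] xang 42.63 w 0.6017462672278384 F [0.6 0.1 0.1] q [-0.74 -0.16  1.82 -0.    1.48  0.09]
tool delta (100mm) [-0.005  0.018  1.614] twist -0.047720703378434134
```

Emit:
apply_moves([
  {"translation": [0, 0.018, 0.4], "twist": 0, "hand": 0.6},
  {"translation": [0, 0, 0.4], "twist": 0, "hand": 0.6},
  {"translation": [0, 0, 0.4], "twist": 0, "hand": 0.6},
  {"translation": [0, 0, 0.25], "twist": 0, "hand": 0.6},
  {"translation": [0, 0, 0.16], "twist": 0, "hand": 0.6},
  {"translation": [0, 0, 0], "twist": 0, "hand": 0.6},
  {"translation": [0, 0, 0], "twist": 0, "hand": 0},
  {"translation": [0, 0, 0], "twist": 0, "hand": 0},
])

```text
time: 5.85
tool_pos: [0.4456, -0.3063, 0.0946]
tool_rot: [0.002, 0.932, 0.364, 0.001]
contact_force: [0.0, -0.1, -0.0]
gripper_width: 0.269
grasp_force: 0.0
```

Emit:
apply_moves([
  {"translation": [0, 0, 0], "twist": 0, "hand": 0},
  {"translation": [0, 0, 0], "twist": 0, "hand": 0},
  {"translation": [0, 0, 0], "twist": 0, "hand": 0},
  {"translation": [0, 0, 0], "twist": 0, "hand": 0},
])

```text
time: 6.25
tool_pos: [0.4448, -0.3053, 0.0947]
tool_rot: [0.0, 0.932, 0.364, 0.0]
contact_force: [-3.5, 3.2, 7.3]
gripper_width: 0.127
grasp_force: 60.2
```

Emit:
apply_moves([
  {"translation": [0, 0, -0.02], "twist": 0.6, "hand": 0},
  {"translation": [0, 0, 0], "twist": 0.8, "hand": 0},
  {"translation": [0, 0, 0], "twist": 0.8, "hand": 0},
  {"translation": [0, 0, 0], "twist": 0.8, "hand": 0},
  {"translation": [0, 0, 0], "twist": 0.8, "hand": 0},
  {"translation": [0, 0, 0], "twist": 0.8, "hand": 0},
  {"translation": [0, 0, 0], "twist": 0.8, "hand": 0},
  {"translation": [0, 0, 0], "twist": 0.8, "hand": 0},
])

```text
time: 7.05
tool_pos: [0.4448, -0.3056, 0.0948]
tool_rot: [0.001, 0.998, 0.061, 0.001]
contact_force: [1.5, -1.0, -2.8]
gripper_width: 0.124
grasp_force: 59.6
```

Emit:
apply_moves([
  {"translation": [0, 0, 0], "twist": 0.8, "hand": 0},
  {"translation": [0, 0, 0], "twist": 0.8, "hand": 0},
  {"translation": [0, 0, 0], "twist": 0.8, "hand": 0},
  {"translation": [0, 0, 0], "twist": 0.8, "hand": 0},
  {"translation": [0, 0, 0], "twist": 0.8, "hand": 0},
  {"translation": [0, 0, 0], "twist": 0.5, "hand": 0},
  {"translation": [0, 0, 0], "twist": 0, "hand": 0},
  {"translation": [0, 0, 0], "twist": 0, "hand": 0},
])

```text
time: 7.85
tool_pos: [0.4448, -0.3058, 0.0948]
tool_rot: [0.001, 0.987, -0.162, 0.001]
contact_force: [1.8, -3.9, -4.5]
gripper_width: 0.126
grasp_force: 59.5
```

```bash
python3 -c "
from h import *
go(.444,-.3055,.25,-17)
print(state()['ft_torque'])"
```

```text
t 7.85 tcp [ 0.4448 -0.3058  0.0948] tilt z [ 0.0012 -0.0019 -1.    ] xang -18.6 w 0.12582607995618722 F [ 1.8 -3.9 -4.5] q [-0.74  0.    1.94 -0.    1.19  1.16]
tool delta (100mm) [-0.005  0.002 -1.552] twist -0.2798064565014242
[-0.60556017 -0.26610808  0.20521448]
```

Emit:
apply_moves([
  {"translation": [0, 0, 0], "twist": 0, "hand": 0.5},
  {"translation": [0, 0, 0], "twist": 0, "hand": 0.5},
  {"translation": [0, 0, 0], "twist": 0, "hand": 0.5},
  {"translation": [0, 0, -0.2], "twist": 0, "hand": 0.5},
  {"translation": [0, 0, -0.4], "twist": 0, "hand": 0.5},
  {"translation": [0, 0, -0.4], "twist": -0.6, "hand": 0.5},
  {"translation": [0, 0, -0.4], "twist": -0.62, "hand": 0.5},
  {"translation": [0, 0, 0], "twist": 0, "hand": 0.5},
])

```text
time: 8.65
tool_pos: [0.4471, -0.3074, 0.2426]
tool_rot: [0.004, 0.995, -0.101, 0.005]
contact_force: [1.5, -0.7, 1.2]
gripper_width: 0.499
grasp_force: 0.0
```

```bash
python3 -c "
from h import *
go(.414,-.0056,.16,-11.6)"
```

```text
t 8.65 tcp [ 0.4471 -0.3074  0.2426] tilt z [ 0.01   -0.0088 -0.9999] xang -11.65 w 0.49914240616661865 F [ 1.5 -0.7  1.2] q [-0.74 -0.15  1.82  0.    1.45  1.03]
tool delta (100mm) [-0.943 -2.894  0.796] twist -0.008001746856603195
```

Emit:
apply_moves([
  {"translation": [-0.13, -0.413, 0], "twist": 0, "hand": 0.5},
  {"translation": [-0.13, -0.413, 0], "twist": 0, "hand": 0.5},
  {"translation": [-0.13, -0.413, 0], "twist": 0, "hand": 0.5},
  {"translation": [-0.13, -0.413, 0], "twist": 0, "hand": 0.5},
  {"translation": [-0.13, -0.413, 0], "twist": 0, "hand": 0.5},
  {"translation": [-0.13, -0.413, 0], "twist": 0, "hand": 0.5},
  {"translation": [-0.13, -0.413, 0], "twist": 0, "hand": 0.5},
  {"translation": [0, 0, 0], "twist": 0, "hand": 0.5},
])

```text
time: 9.45
tool_pos: [0.4131, 0.0003, 0.234]
tool_rot: [-0.001, 0.995, -0.099, -0.0]
contact_force: [-0.0, -1.3, -0.1]
gripper_width: 0.498
grasp_force: 0.0
```

```bash
python3 - <<'E'
from h import *
f=grab_frame("top");g=grab_frame("scene")
a=cv2.resize(f[215:275,385:435],(500,600),interpolation=cv2.INTER_CUBIC)
b=cv2.resize(g[290:340,340:400],None,fx=5,fy=5,interpolation=cv2.INTER_CUBIC)
b=np.pad(b,((0,600-b.shape[0]),(0,0),(0,0)))
cv2.imwrite("pics/sel.png",np.hstack([a,b])[:,:,::-1])
go(.414,-.0056,.05,-11.6)
E
```

```text
t 9.55 tcp [ 0.4137 -0.0029  0.2341] tilt z [-1.e-04 -4.e-04 -1.e+00] xang -11.56 w 0.5009566880545708 F [-0.5  0.5 -0.2] q [-0.19 -0.48  2.1  -0.    1.52  1.59]
tool delta (100mm) [0.008 0.025 1.841] twist 0.006396061479120463
```

View pics/sel.png

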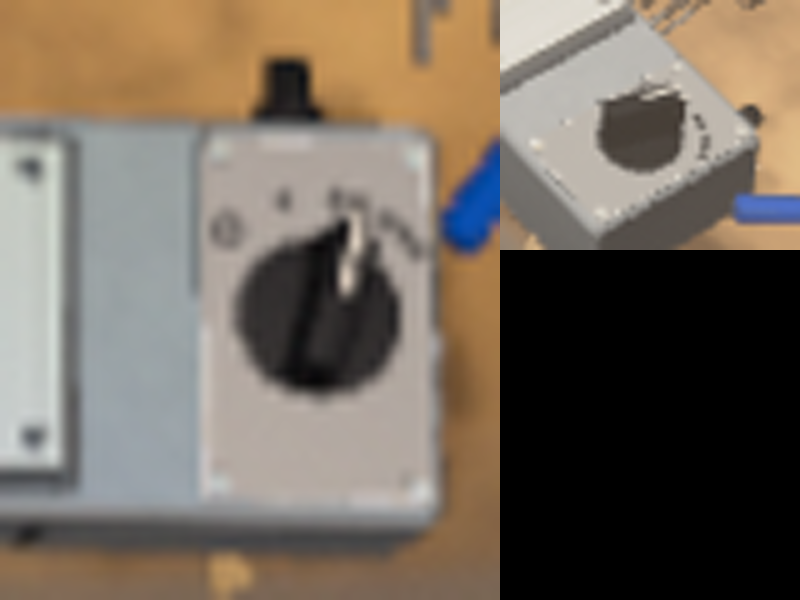

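The selector now points at two dots (tip at crop (352,215)). Next I descend onto the handle and close gradually.

Emit:
apply_moves([
  {"translation": [0.008, 0.025, 0.4], "twist": 0, "hand": 0.45},
  {"translation": [0, 0, 0.4], "twist": 0, "hand": 0.45},
  {"translation": [0, 0, 0.4], "twist": 0, "hand": 0.45},
  {"translation": [0, 0, 0.3], "twist": 0, "hand": 0.45},
  {"translation": [0, 0, 0.2], "twist": 0, "hand": 0.45},
  {"translation": [0, 0, 0.12], "twist": 0, "hand": 0.45},
  {"translation": [0, 0, 0.07], "twist": 0, "hand": 0.4},
  {"translation": [0, 0, 0], "twist": 0, "hand": 0.35},
])

```text
time: 10.35
tool_pos: [0.4141, -0.0068, 0.045]
tool_rot: [-0.0, 0.995, -0.103, -0.001]
contact_force: [0.4, 0.4, -0.4]
gripper_width: 0.35
grasp_force: 0.0
```

Emit:
apply_moves([
  {"translation": [0, 0, 0], "twist": 0, "hand": 0.3},
  {"translation": [0, 0, 0], "twist": 0, "hand": 0.27},
  {"translation": [0, 0, 0], "twist": 0, "hand": 0.24},
  {"translation": [0, 0, 0], "twist": 0, "hand": 0.21},
  {"translation": [0, 0, 0], "twist": 0, "hand": 0.18},
  {"translation": [0, 0, 0], "twist": 0, "hand": 0.15},
  {"translation": [0, 0, 0], "twist": 0, "hand": 0.12},
  {"translation": [0, 0, 0], "twist": 0, "hand": 0.08},
])

```text
time: 11.15
tool_pos: [0.4145, -0.0059, 0.0457]
tool_rot: [-0.0, 0.995, -0.102, 0.0]
contact_force: [0.0, 2.1, 3.7]
gripper_width: 0.136
grasp_force: 58.4
```

Emit:
apply_moves([
  {"translation": [0, 0, 0], "twist": 0, "hand": 0},
  {"translation": [0, 0, 0], "twist": 0, "hand": 0},
  {"translation": [0, 0, 0], "twist": 0, "hand": 0},
])

```text
time: 11.45
tool_pos: [0.4145, -0.006, 0.0457]
tool_rot: [-0.0, 0.995, -0.102, 0.0]
contact_force: [-0.8, 5.1, 5.9]
gripper_width: 0.132
grasp_force: 58.6
```

```bash
python3 - <<'E'
from h import *
go(.414,-.0056,.05,-11.6)
f=grab_frame("top");print([(r["point"],r["score"]) for r in recognise("top","ball_center")[:2]])
cv2.imwrite("pics/grip.png",np.hstack([cv2.resize(f[205:295,265:355],(400,400)),cv2.resize(grab_frame("scene")[220:300,250:330],(400,400))])[:,:,::-1])
m=regions_of("top","tray")
if m:
    P=unproj("top",np.argwhere(m[0]["pixels"])[:,::-1],.01)[:,:2]
    print(cv2.minAreaRect((P*1000).astype(np.float32)))
E
```

```text
t 11.45 tcp [ 0.4145 -0.006   0.0457] tilt z [ 5.e-04  7.e-04 -1.e+00] xang -11.7 w 0.13238101856053663 F [-0.8  5.1  5.9] q [-0.19 -0.24  2.26  0.    1.13  1.58]
tool delta (100mm) [-0.006 -0.003 -0.043] twist -0.018295729091670074
[]
((390.70379638671875, 5.026517868041992), (52.322872161865234, 25.0506649017334), 88.72002410888672)
```

View pics/grip.png

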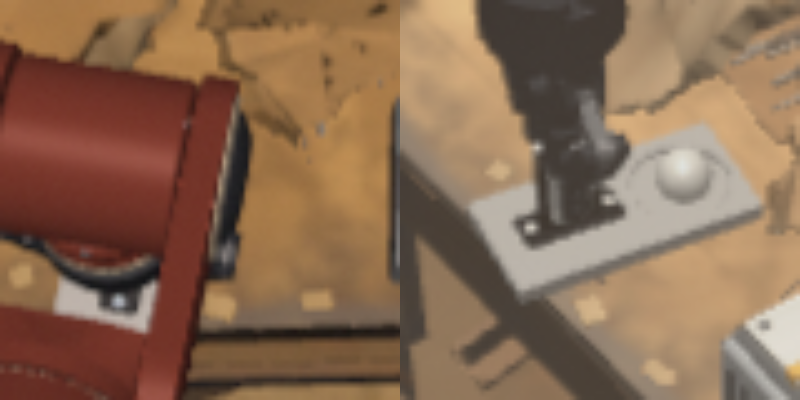

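The handle is gripped, the tray is flat, and the ball is in its pocket (right panel, about (685,175)). I'll lift gently.

Emit:
apply_moves([
  {"translation": [0, 0, -0.02], "twist": 0, "hand": 0},
  {"translation": [0, 0, -0.03], "twist": 0, "hand": 0},
  {"translation": [0, 0, -0.05], "twist": 0, "hand": 0},
  {"translation": [0, 0, -0.05], "twist": 0, "hand": 0},
  {"translation": [0, 0, -0.05], "twist": 0, "hand": 0},
  {"translation": [0, 0, -0.03], "twist": 0, "hand": 0},
  {"translation": [0, 0, 0], "twist": 0, "hand": 0},
])

```text
time: 12.35
tool_pos: [0.4147, -0.0064, 0.0691]
tool_rot: [0.0, 0.995, -0.102, 0.001]
contact_force: [-0.4, 1.0, -4.1]
gripper_width: 0.131
grasp_force: 58.3
```

```bash
python3 - <<'E'
from h import *
go(.385,-.1905,.1577,-11.7)
g=grab_frame("scene");cv2.imwrite("pics/lift.png",cv2.resize(g[200:300,240:340],(600,600),interpolation=cv2.INTER_CUBIC)[:,:,::-1])
E
```

```text
t 12.35 tcp [ 0.4147 -0.0064  0.0691] tilt z [ 1.4e-03 -4.0e-04 -1.0e+00] xang -11.7 w 0.1307934774737731 F [-0.4  1.  -4.1] q [-0.2  -0.28  2.25 -0.    1.18  1.58]
tool delta (100mm) [ 0.084  1.863 -0.886] twist -0.0006566258360567531
```

View pics/lift.png

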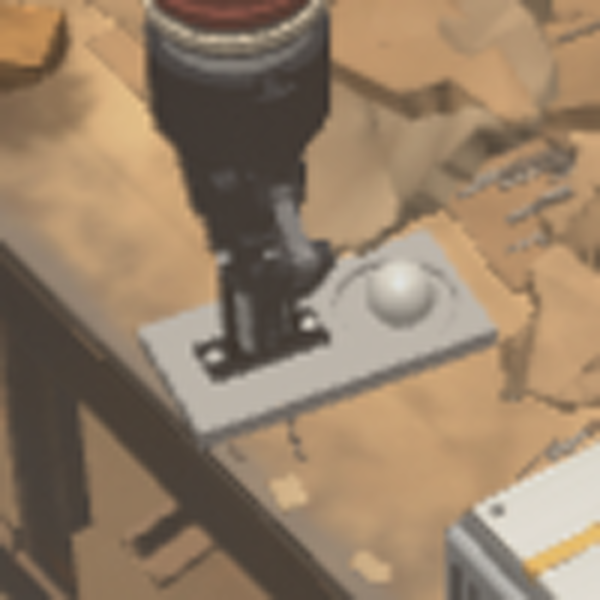

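The tray hangs level and the ball is in its pocket at about (400,292). Now I lift to carry height and bring it across.

Emit:
apply_moves([
  {"translation": [0, 0, -0.06], "twist": 0, "hand": 0},
  {"translation": [0, 0, -0.12], "twist": 0, "hand": 0},
  {"translation": [0, 0, -0.16], "twist": 0, "hand": 0},
  {"translation": [0, 0, -0.16], "twist": 0, "hand": 0},
  {"translation": [0, 0, -0.16], "twist": 0, "hand": 0},
  {"translation": [0, 0, -0.12], "twist": 0, "hand": 0},
  {"translation": [0, 0, -0.07], "twist": 0, "hand": 0},
  {"translation": [0, 0, -0.03], "twist": 0, "hand": 0},
])

```text
time: 13.2
tool_pos: [0.4146, -0.0063, 0.1573]
tool_rot: [0.0, 0.995, -0.102, 0.001]
contact_force: [0.6, -0.3, -3.3]
gripper_width: 0.134
grasp_force: 58.4
```

Emit:
apply_moves([
  {"translation": [0, 0.02, 0], "twist": 0, "hand": 0},
  {"translation": [0, 0.04, 0], "twist": 0, "hand": 0},
  {"translation": [0, 0.06, 0], "twist": 0, "hand": 0},
  {"translation": [0, 0.07, 0], "twist": 0, "hand": 0},
  {"translation": [0, 0.07, 0], "twist": 0, "hand": 0},
  {"translation": [0, 0.07, 0], "twist": 0, "hand": 0},
  {"translation": [0, 0.07, 0], "twist": 0, "hand": 0},
  {"translation": [0.01, 0.07, 0], "twist": 0, "hand": 0},
])

```text
time: 14.0
tool_pos: [0.4055, -0.0531, 0.1563]
tool_rot: [0.0, 0.995, -0.102, 0.0]
contact_force: [-0.6, -0.8, -3.9]
gripper_width: 0.13
grasp_force: 58.4
```

Emit:
apply_moves([
  {"translation": [0.01, 0.07, 0], "twist": 0, "hand": 0},
  {"translation": [0.01, 0.07, 0], "twist": 0, "hand": 0},
  {"translation": [0.01, 0.07, 0], "twist": 0, "hand": 0},
  {"translation": [0.01, 0.07, 0], "twist": 0, "hand": 0},
  {"translation": [0.01, 0.07, 0], "twist": 0, "hand": 0},
  {"translation": [0.01, 0.07, 0], "twist": 0, "hand": 0},
  {"translation": [0, 0.07, 0], "twist": 0, "hand": 0},
  {"translation": [0, 0.07, 0], "twist": 0, "hand": 0},
])

```text
time: 14.8
tool_pos: [0.4001, -0.1091, 0.1563]
tool_rot: [-0.0, 0.995, -0.102, -0.0]
contact_force: [-0.3, 0.2, -3.3]
gripper_width: 0.133
grasp_force: 58.4
```

```bash
python3 -c "
from h import *
go(.385,-.1905,.1577,-11.7)"
```

```text
t 14.8 tcp [ 0.4001 -0.1091  0.1563] tilt z [-0.  0. -1.] xang -11.7 w 0.13342339985241036 F [-0.3  0.2 -3.3] q [-0.45 -0.41  2.18 -0.    1.37  1.33]
tool delta (100mm) [ 0.017  0.828 -0.014] twist 0.0002067021413925227
```

Emit:
apply_moves([
  {"translation": [0.005, 0.07, 0], "twist": 0, "hand": 0},
  {"translation": [0.005, 0.07, 0], "twist": 0, "hand": 0},
  {"translation": [0, 0.07, 0], "twist": 0, "hand": 0},
  {"translation": [0, 0.07, 0], "twist": 0, "hand": 0},
  {"translation": [0, 0.07, 0], "twist": 0, "hand": 0},
  {"translation": [0, 0.07, 0], "twist": 0, "hand": 0},
  {"translation": [0, 0.07, 0], "twist": 0, "hand": 0},
  {"translation": [0, 0.07, 0], "twist": 0, "hand": 0},
])

```text
time: 15.6
tool_pos: [0.3897, -0.1641, 0.1563]
tool_rot: [0.0, 0.995, -0.102, -0.0]
contact_force: [-0.6, 0.3, -4.8]
gripper_width: 0.131
grasp_force: 58.4
```

Emit:
apply_moves([
  {"translation": [0, 0.07, 0], "twist": 0, "hand": 0},
  {"translation": [0, 0.06, 0], "twist": 0, "hand": 0},
  {"translation": [0, 0.05, 0], "twist": 0, "hand": 0},
  {"translation": [0, 0.03, 0], "twist": 0, "hand": 0},
  {"translation": [0, 0.02, 0], "twist": 0, "hand": 0},
  {"translation": [0, 0, 0], "twist": 0, "hand": 0},
  {"translation": [0, 0, 0], "twist": 0, "hand": 0},
])

```text
time: 16.3
tool_pos: [0.3852, -0.1859, 0.1563]
tool_rot: [-0.0, 0.995, -0.102, -0.0]
contact_force: [0.2, 0.3, -4.0]
gripper_width: 0.136
grasp_force: 58.4
```

```bash
python3 - <<'E'
from h import *
go(.385,-.1905,.138,-11.7)
g=grab_frame("scene");
p=np.array(state()["tool_pos"]);t=np.array([np.cos(np.radians(-11.7)),np.sin(np.radians(-11.7))])
pk=p[:2]+.064*t;zu=p[2]-.0457
print("pocket",pk)
for n,P in(("pocket rim",[*pk,zu+.01]),("ball c if centred",[*pk,zu+.0215]),("pole",[.448,-.2037,.072])): print(n,(proj("scene",[P])[0]-[290,220])*6)
cv2.imwrite("pics/over.png",cv2.resize(g[220:320,290:420],None,fx=6,fy=6,interpolation=cv2.INTER_CUBIC)[:,:,::-1])
for q in("ball_center","ball"):print([(r["point"],r["score"]) for r in recognise("scene",q)[:1]])
r=regions_of("scene","ball")
if r: print("mask c",(np.argwhere(r[0]["pixels"]).mean(0)[::-1]-[290,220])*6,r[0]["score"])
E
```

```text
t 16.3 tcp [ 0.3852 -0.1859  0.1563] tilt z [-0.e+00  2.e-04 -1.e+00] xang -11.69 w 0.13585876663006147 F [ 0.2  0.3 -4. ] q [-0.62 -0.37  2.15  0.    1.36  1.15]
tool delta (100mm) [0.008 0.045 0.183] twist 0.0014764581558441327
pocket [ 0.44783153 -0.19887102]
pocket rim [300.41717641 313.4992717 ]
ball c if centred [301.11394828 293.41898091]
pole [305.55055704 402.87822848]
[([0.4331, -0.2787, 0.0594], 0.65)]
[([0.4403, -0.2088, 0.137], 0.54)]
mask c [310.37837838 301.94594595] 0.63
```

View pics/over.png

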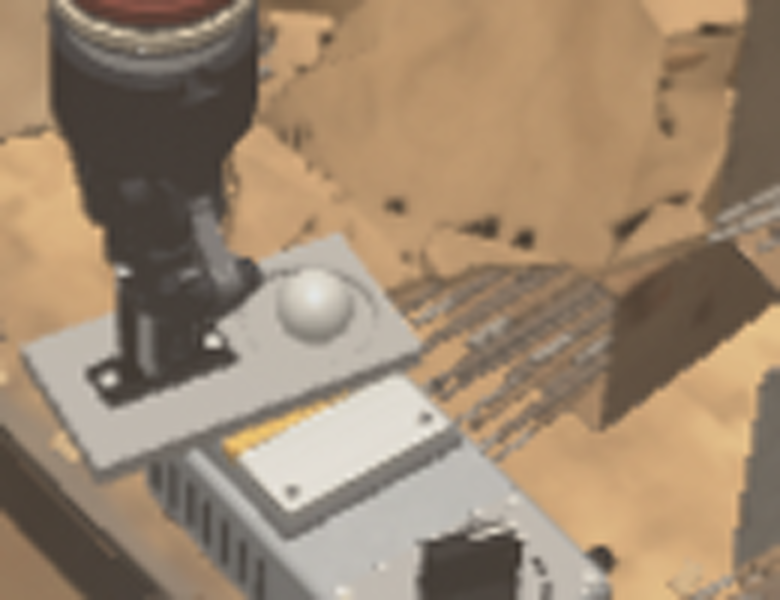

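The tray is level above the plate, with the ball near the pocket centre at crop (315,305), consistent with the pole. I'll nudge it, lower to 2 cm, and hold.

Emit:
apply_moves([
  {"translation": [0, 0.015, 0], "twist": 0, "hand": 0},
  {"translation": [0, 0.015, 0], "twist": 0, "hand": 0},
  {"translation": [0, 0, 0.03], "twist": 0, "hand": 0},
  {"translation": [0, 0, 0.04], "twist": 0, "hand": 0},
  {"translation": [0, 0, 0.05], "twist": 0, "hand": 0},
  {"translation": [0, 0, 0.04], "twist": 0, "hand": 0},
  {"translation": [0, 0, 0.02], "twist": 0, "hand": 0},
  {"translation": [0, 0, 0], "twist": 0, "hand": 0},
])

```text
time: 17.3
tool_pos: [0.3842, -0.1888, 0.1377]
tool_rot: [-0.0, 0.995, -0.102, -0.0]
contact_force: [0.3, -0.2, -3.3]
gripper_width: 0.133
grasp_force: 58.4
```

```bash
python3 - <<'E'
from h import *
go(.385,-.189,.138,-11.7)
g=grab_frame("scene");cv2.imwrite("pics/hold.png",cv2.resize(g[220:320,290:420],None,fx=6,fy=6,interpolation=cv2.INTER_CUBIC)[:,:,::-1])
p=np.array(state()["tool_pos"]);t=np.array([np.cos(np.radians(-11.7)),np.sin(np.radians(-11.7))])
pk=p[:2]+.064*t;zu=p[2]-.0457
print("pocket",pk,"under",zu,"centred px",(proj("scene",[[*pk,zu+.0215]])[0]-[290,220])*6)
r=regions_of("scene","ball")
if r:
    c=np.argwhere(r[0]["pixels"]).mean(0)[::-1];print("mask c",(c-[290,220])*6,unproj("scene",c-[.9,1.7],zu+.0215))
E
```

```text
t 17.3 tcp [ 0.3842 -0.1888  0.1377] tilt z [-9.e-04  7.e-04 -1.e+00] xang -11.7 w 0.13336827871928622 F [ 0.3 -0.2 -3.3] q [-0.63 -0.35  2.17  0.    1.32  1.14]
tool delta (100mm) [ 0.008  0.001 -0.003] twist 0.0004972472748185482
pocket [ 0.44710885 -0.20189557] under 0.0923827500897961 centred px [303.48334206 330.40586509]
```

View pics/hold.png

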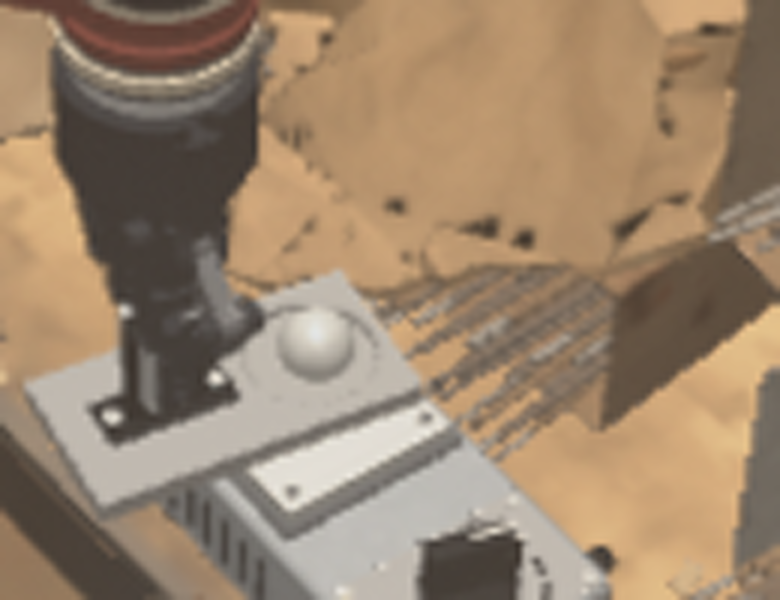

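The tray is about 2 cm above the plate and level, with the ball at (316,343), within a few mm of the plate's middle. I'll hold, then draw it up slowly.

Emit:
apply_moves([
  {"translation": [0, 0, 0], "twist": 0, "hand": 0},
  {"translation": [0, 0, 0], "twist": 0, "hand": 0},
  {"translation": [0, 0, 0], "twist": 0, "hand": 0},
  {"translation": [0, 0, 0], "twist": 0, "hand": 0},
  {"translation": [0, 0, 0], "twist": 0, "hand": 0},
  {"translation": [0, 0, 0], "twist": 0, "hand": 0},
  {"translation": [0, 0, 0], "twist": 0, "hand": 0},
  {"translation": [0, 0, 0], "twist": 0, "hand": 0},
])

```text
time: 18.2
tool_pos: [0.3845, -0.189, 0.1383]
tool_rot: [-0.0, 0.995, -0.102, -0.0]
contact_force: [0.0, -0.5, -3.2]
gripper_width: 0.133
grasp_force: 58.4
```

Emit:
apply_moves([
  {"translation": [0, 0, 0], "twist": 0, "hand": 0},
  {"translation": [0, 0, 0], "twist": 0, "hand": 0},
  {"translation": [0, 0, 0], "twist": 0, "hand": 0},
  {"translation": [0, 0, 0], "twist": 0, "hand": 0},
  {"translation": [0, 0, 0], "twist": 0, "hand": 0},
  {"translation": [0, 0, 0], "twist": 0, "hand": 0},
  {"translation": [0, 0, 0], "twist": 0, "hand": 0},
  {"translation": [0, 0, 0], "twist": 0, "hand": 0},
])

```text
time: 19.0
tool_pos: [0.3845, -0.189, 0.1383]
tool_rot: [0.0, 0.995, -0.102, 0.0]
contact_force: [-0.5, -0.0, -4.3]
gripper_width: 0.136
grasp_force: 58.4
```

Emit:
apply_moves([
  {"translation": [0, 0, -0.02], "twist": 0, "hand": 0},
  {"translation": [0, 0, -0.04], "twist": 0, "hand": 0},
  {"translation": [0, 0, -0.05], "twist": 0, "hand": 0},
  {"translation": [0, 0, -0.05], "twist": 0, "hand": 0},
  {"translation": [0, 0, -0.05], "twist": 0, "hand": 0},
  {"translation": [0, 0, -0.05], "twist": 0, "hand": 0},
  {"translation": [0, 0, -0.05], "twist": 0, "hand": 0},
  {"translation": [0, 0, -0.05], "twist": 0, "hand": 0},
])

```text
time: 19.8
tool_pos: [0.3845, -0.189, 0.1748]
tool_rot: [0.0, 0.995, -0.102, 0.0]
contact_force: [0.8, -0.1, -3.1]
gripper_width: 0.133
grasp_force: 58.4
```

Emit:
apply_moves([
  {"translation": [0, 0, -0.05], "twist": 0, "hand": 0},
  {"translation": [0, 0, -0.05], "twist": 0, "hand": 0},
  {"translation": [0, 0, -0.05], "twist": 0, "hand": 0},
  {"translation": [0, 0, -0.05], "twist": 0, "hand": 0},
  {"translation": [0, 0, -0.05], "twist": 0, "hand": 0},
  {"translation": [0, 0, -0.05], "twist": 0, "hand": 0},
  {"translation": [0, 0, -0.05], "twist": 0, "hand": 0},
  {"translation": [0, 0, -0.05], "twist": 0, "hand": 0},
])

```text
time: 20.6
tool_pos: [0.3845, -0.189, 0.2147]
tool_rot: [-0.0, 0.995, -0.102, -0.0]
contact_force: [-0.2, 0.4, -4.0]
gripper_width: 0.135
grasp_force: 58.4
```

Emit:
apply_moves([
  {"translation": [0, 0, -0.05], "twist": 0, "hand": 0},
  {"translation": [0, 0, -0.05], "twist": 0, "hand": 0},
  {"translation": [0, 0, -0.05], "twist": 0, "hand": 0},
  {"translation": [0, 0, -0.05], "twist": 0, "hand": 0},
  {"translation": [0, 0, -0.05], "twist": 0, "hand": 0},
  {"translation": [0, 0, -0.05], "twist": 0, "hand": 0},
  {"translation": [0, 0, -0.05], "twist": 0, "hand": 0},
  {"translation": [0, 0, -0.05], "twist": 0, "hand": 0},
])

```text
time: 21.4
tool_pos: [0.3845, -0.189, 0.2547]
tool_rot: [0.0, 0.995, -0.102, -0.0]
contact_force: [0.0, 0.5, -3.7]
gripper_width: 0.134
grasp_force: 58.4
```

Emit:
apply_moves([
  {"translation": [0, 0, -0.05], "twist": 0, "hand": 0},
  {"translation": [0, 0, -0.05], "twist": 0, "hand": 0},
  {"translation": [0, 0, -0.05], "twist": 0, "hand": 0},
  {"translation": [0, 0, -0.05], "twist": 0, "hand": 0},
  {"translation": [0, 0, -0.05], "twist": 0, "hand": 0},
  {"translation": [0, 0, -0.05], "twist": 0, "hand": 0},
  {"translation": [0, 0, -0.03], "twist": 0, "hand": 0},
  {"translation": [0, 0, 0], "twist": 0, "hand": 0},
])

```text
time: 22.2
tool_pos: [0.3847, -0.1891, 0.288]
tool_rot: [0.0, 0.995, -0.102, 0.0]
contact_force: [0.1, -0.3, -4.1]
gripper_width: 0.131
grasp_force: 58.4
```

Emit:
apply_moves([
  {"translation": [0, 0, 0], "twist": 0, "hand": 0},
  {"translation": [0, 0, 0], "twist": 0, "hand": 0},
  {"translation": [0, 0, 0], "twist": 0, "hand": 0},
  {"translation": [0, 0, 0], "twist": 0, "hand": 0},
  {"translation": [0, 0, 0], "twist": 0, "hand": 0},
  {"translation": [0, 0, 0], "twist": 0, "hand": 0},
  {"translation": [0, 0, 0], "twist": 0, "hand": 0},
  {"translation": [0, 0, 0], "twist": 0, "hand": 0},
])

```text
time: 23.0
tool_pos: [0.3845, -0.189, 0.2873]
tool_rot: [0.0, 0.995, -0.102, 0.0]
contact_force: [0.1, -0.8, -3.9]
gripper_width: 0.126
grasp_force: 58.4
```

```bash
python3 - <<'E'
from h import *
go(.385,-.189,.2877,-11.7)
g=grab_frame("scene")
p=np.array(state()["tool_pos"]);t=np.array([np.cos(np.radians(-11.7)),np.sin(np.radians(-11.7))])
print("under-plate",p[2]-.0457-.072,"ball px expected",proj("scene",[[*(p[:2]+.064*t),p[2]-.0242]])[0])
for r in regions_of("scene","ball")[:2]: print(r["score"],np.argwhere(r["pixels"]).mean(0)[::-1],r["pixels"].sum())
E
```

```text
t 23.0 tcp [ 0.3845 -0.189   0.2873] tilt z [ 0. -0. -1.] xang -11.7 w 0.12644228048482134 F [ 0.1 -0.8 -3.9] q [-0.63 -0.46  2.   -0.    1.61  1.14]
tool delta (100mm) [ 0.005 -0.001 -0.004] twist -3.6416674330284454e-05
under-plate 0.1695894094945118 ball px expected [342.28540533 228.84566858]
```

```bash
python3 - <<'E'
from h import *
g=cv2.cvtColor(grab_frame("scene"),cv2.COLOR_RGB2GRAY)
c=cv2.resize(g[200:260,310:375],None,fx=6,fy=6,interpolation=cv2.INTER_CUBIC)
r=cv2.HoughCircles(c,cv2.HOUGH_GRADIENT,1,60,param1=80,param2=18,minRadius=30,maxRadius=52)
print(None if r is None else r[0][:3]/6+[310,200,0])
for i in range(3):
    f=grab_frame("scene");x=regions_of("scene","ball");print([(q["score"],np.argwhere(q["pixels"]).mean(0)[::-1]) for q in x[:1]])
E
```

```text
None
[(0.56, array([344.07482993, 230.6122449 ]))]
[(0.66, array([344.10596026, 230.53642384]))]
[(0.49, array([343.96129032, 230.52258065]))]
```

The ball is in its pocket, within 2 px of where it should appear, and everything is steady.

```bash
python3 -c "
from plant import *
print(job_done())"
```

```text
the job is handed in; nothing more can be done
None
```

The job is handed in: the selector is on two dots, the ball was held over the pole plate about 2 cm up for over a second, and the tray was drawn up slowly and is held level about 17 cm above the plate with the ball in its pocket.

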